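# Free the comb from the tray's catch and put it back handle first

### The job

The washed comb was put away teeth first, and the catch under the tray's flap has dropped between its teeth. Swing the flap up by its red bar and leave it standing open, draw the comb out by its handle, lay it down flat on the stool top and let go, then take it again by its toothed end and slide it back into the tray handle first, under the bridge and fully home, so that the teeth stick out to dry. Do not disturb the pin cup, the bangles or the mirror.

Things in the scene. Friction and masses are not known exactly. Their poses are not given: they have to be found in the camera images.
- tray: Aluminium comb tray, fixed to the stool top: straight channel, open at one end (mouth). Origin: on the stool top under the channel's middle line; x along the channel out of the mouth, z up. Floor 4 mm thick, 60 mm wide, x = -55 to +62 mm. Side walls 54 mm apart inside, 60 outside, tops at z = 24 mm, x = -55 to +50 mm. End wall's inner face at x = -52 mm
- tray_bridge (a point): Front edge of the tray's fixed bridge, on the middle line: tray x = -30 mm, z = 21 mm (underside). The bridge roofs the closed end of the channel from x = -55 to -30 mm, top at z = 24 mm; the rest of the channel is open above once the flap is up
- flap (a joint): Hinge of the tray's dark steel flap, rad: 0 = down (catch engaged between comb teeth); grows as the flap swings up and back over the bridge, stop at 1.85; at 1.57 its arms stand upright. Stiff friction hinge (0.04 N m): the flap stays where it is left. 76 mm wide: two arms outside the tray walls, joined by a cross plate 27 to 47 mm from the hinge
- flap_catch (a point): Lower edge of the bright steel catch (pawl) under the flap, 4 mm thick, 15 mm wide; with the flap down it is at tray x = +30, y = +10, z = 7 mm, in a gap of the comb, and blocks it endwise. Lifting the flap 0.25 rad clears the comb
- flap_bar (a point): Middle of the flap's red round lift bar: 10 mm diameter, 78 mm long, parallel to the hinge axis (along tray y), carried only at its two ends, so that fingers can straddle it from above in the middle (65 mm free) and it can turn between them. With the flap down it is at tray x = +45, z = 38 mm; it lies 60 mm along the arms and 28 mm above them from the hinge line
- flap_hinge (a point): Middle of the flap's hinge line: tray x = -15, y = 0, z = 10 mm; the axis is along tray y
- comb: Loose black wide-tooth comb, 190 x 44 x 10 mm, 55 to 100 g, flat. Origin: centre of underside; x to the handle end, y to the side the teeth point, z up. Plain handle 30 mm wide (y +-15), x = +20 to +95 mm. Toothed part x = -95 to +20: spine y = -22 to -6, solid end tooth x = -95 to -79, seven teeth 6 mm wide, gaps 8 mm, tips at y = +22. Starts on the tray floor, handle out of the mouth
- comb_center (a point): Centre of the comb, at mid thickness (5 mm above its underside)
- comb_tip (a point): Toothed end of the comb: its far end, comb x = -95 mm, at mid thickness. About tray x = -46 mm at the start
- comb_handle_end (a point): Handle end of the comb, comb x = +95 mm, at mid thickness. About tray x = +144 mm at the start; at tray x = -52 mm when the comb is fully home handle first
- pin_cup: Bystander: loose stainless steel cup of bobby pins, 72 mm across, 90 mm tall (pins to 112 mm); origin under its centre
- bangles: Bystander: loose stack of glass bangles, 76 mm across, 48 mm tall; origin under its centre
- mirror_top (a point): Bystander: top of the oval mirror (168 x 224 mm) that swings on a fixed brass stand (foot 120 mm across), top about 305 mm above the stool top
Not all that is in view belongs to the job. Several things have the shape of the comb; the one meant has the colours described above. Several things have the shape of the tray; the one meant has the colours described above.

How it is judged:
On the way, in this order (a step that is already met when the one before it is completed fails the run):
1. the flap is swung up (beyond 1.2 rad) while the comb still lies teeth-first in the tray (value of joint flap above 1.2 rad and x of comb_tip in the frame of tray below -0.038 m), for 0.1 s.
2. the comb, drawn out of the tray, lies flat on the stool top and is let go (height (world z) of comb_center below 0.0075 m and angle between the z axis of comb and the z axis of tray, either way round below 0.03 rad and contact force between the fingers and comb below 0.05 N and linear speed of comb below 0.02 m/s and value of joint flap above 1.2 rad), for 0.2 s.
At the end, for the whole second after the job is handed in: The comb lies at rest flat in the tray channel, handle first: its handle end under the bridge within 8 mm of the closed end wall and within 20 mm of the middle line, comb parallel to the tray within 0.12 rad and level within 0.1 rad; the flap still stands up (beyond 1.2 rad) (x of comb_handle_end in the frame of tray below -0.044 m and y of comb_handle_end in the frame of tray between -0.02 and 0.02 m and z of comb_handle_end in the frame of tray between 0.004 and 0.017 m and angle between the x axis of comb and the x axis of tray, either way round below 0.12 rad and angle between the z axis of comb and the z axis of tray, either way round below 0.1 rad and linear speed of comb below 0.01 m/s and value of joint flap above 1.2 rad); the robot touches nothing.
It fails at once if the pin cup is shifted more than 20 mm or tipped (distance of pin_cup from where it was at the start of the episode above 0.02 m or angle between pin_cup's own z axis and vertical above 0.3 rad).
It fails at once if the bangles are shifted more than 20 mm or tipped (distance of bangles from where it was at the start of the episode above 0.02 m or angle between bangles's own z axis and vertical above 0.3 rad).
It fails at once if the mirror is swung (its top moves more than 20 mm) (distance of mirror_top from where it was at the start of the episode above 0.02 m).
It also fails if it takes over 72 s, if anything falls off the work surface, if the arm or the gripper's body presses on something with over 40 N, if the wrist force passes 120 N, or if a joint passes its speed limit or range.

### The arm

A 7-joint arm with a two-finger parallel gripper is mounted at the origin on the work surface. World frame = base frame: x ahead of the robot, y to its left, z up, the work surface at z = 0. Lengths are in m, angles in rad, forces in N, time in s.
With the tool pointing down it reaches from about 0.4 to 0.85 m from the base axis. Payload 4.5 kg.
Tool frame: the origin (TCP) lies where the fingers leave the gripper's body, on its centre line; the fingertips stand 64 mm ahead of it and the grasp point (between the pads) lies 45 mm ahead of it; z points along the fingers, y is the line along which they close (so a half turn about z gives the same grasp; the last joint's range is limited). The gripper opens to 88 mm and grips with 3 to 60 N. Pads are 18 mm wide; open, the fingers measure 123 mm over their backs; the gripper's body (75 mm by 187 mm) begins 45 mm behind the grasp point.
Start: joints at [-1.14, 0.689, -0.195, 1.565, 0.157, 0.902, -0.215], TCP at [0.242, 0.576, 0.303] pointing down, gripper open.
Joint ranges: [-3.01, 3.01], [-0.46, 2.08], [-1.47, 1.51], [0.13, 2.56], [-1, 4.14], [0.04, 2.09], [-2.66, 2.66]. Speed limits (rad/s): [2.57, 2.57, 3.14, 3.14, 3.14, 3.14, 3.14].

### API

Orientations are given as a unit quaternion [x, y, z, w].
In Python, from plant import r gives the robot as it stands.
- The arm moves only by the tool play_rows, never from a script. Its arguments are lists of equal length, an entry for each row: "translation": the shift along the tool's x, y, z in m, a list of three; "delta_rot": the turn, a rotation vector about the tool's x, y, z in degrees, a list of three; "grip": the opening, from -1 (shut) to 1 (fully open). In form: {"translation": [[x, y, z], ...], "delta_rot": [[rx, ry, rz], ...], "grip": [grip, ...]}. A call has 1 to 20 rows; each row shifts and turns the commanded pose from where the row before left it, along the tool's axes as they then stand; what a row does not reach is not made up. A row lasts 1/8 s, in which the tool goes at most 62.5 mm and 10.7 degrees, less where a joint would pass 70% of its speed; a pose out of reach is approached as far as the arm can. A call with a gripper value outside its range is refused whole. The fingers move at their own pace and stop on an object; "squeeze" is the grip in N (left out, the last holds). Time passes only in rows, so rows that do not move let the fingers close. It gives the time, the measured TCP pose, the force, the opening and the grip force at its end, in the units of the state.
- r.get_state(): the state, without advancing time (a new reading comes with each control period).
- r.snapshot(name): name is "scene" or "top" or "wrist"; returns the picture (480x640x3 uint8, blue, green, red); there is no depth.
- r.get_calibration(name): a dict with "intrinsics" (3x3 intrinsics, pixels), "eye" and "rotation" of the camera in the world. Camera axes: x right, y up, looking along -z (the intrinsics and any distortion apply to the point x, -y, -z); pixel columns grow to the right and rows downward; lengths in m; the calibration is good to about 2 mm. A picture is of the moment at which its call begins: read the wrist's pose just before it. get_calibration takes no time and is no camera call; for the wrist camera it gives the pose at the moment of the call.
- r.finish_job(): hands the job in; it is judged then, once.
Trained networks look in the newest picture that a camera, given by its name, has taken for a name from the list of things; names that differ only in an ending like _2 or _b are one class to them, and where a whole thing is asked for, a point or a joint stands for the part that bears it (a point fixed in the world has none). Each returns a list of dicts, best first, with "confidence" (0 to 1); they miss things now and then, are a little off and sometimes report something else, mostly with a low value. They report only what shows in the picture. A call takes as long as a camera call. They do not tell look-alikes from the thing itself.
- r.look_for(camera, target): "point" ([x, y, z] in m, in world coordinates, good to about 4 mm: the middle of the surface that is visible of it).
- r.silhouettes(camera, target): "pixels" (480x640 bool, what is visible of it).
The state is a dict: "clock": time; "q": joint angles; "qd": joint speeds; "joint_torque": joint torques, N m; "tool_pos": TCP position; "eef_rot": TCP orientation; "contact_force": force on the tool from outside, world axes, zero at the start; "moment": the same for the moment, N m; "opening": opening from 0.0 (shut) to 1.0 (fully open); "finger_force": force on a finger pad.
Only numpy, scipy, OpenCV 4.12 (cv2) and the standard library are available. Lean on these libraries where they do the work, as an engineer would, in place of code of your own. Each camera call takes 0.05 s, during which the arm holds its last target. There are 200 camera calls.

## Working session

There is one attempt and no reset: what is moved stays moved. The work goes in short steps, Python scripts to look and compute and a tool call to move; the robot and the scene stay as the last step left them, time stands still between calls to the robot, and variables do not carry over. Pictures are saved under pics/ and viewed, at most 10 in all, crops included, and the job is handed in when it is done.

Besides the shell and the picture viewer there is one more tool, called after "Emit:" as name(argument=value, ...), one argument or row to a line, values as JSON. play_rows: Moves the arm, as the interface text tells. Its arguments: {"type":"object","properties":{"translation":{"type":"array","items":{"type":"array","items":{"type":"number"}}},"delta_rot":{"type":"array","items":{"type":"array","items":{"type":"number"}}},"grip":{"type":"array","items":{"type":"number"}},"squeeze":{"type":"number"}},"required":["translation","delta_rot","grip"]}

```bash
ls; mkdir -p pics
cat > h.py <<'E'
import numpy as np, cv2
from scipy.spatial.transform import Rotation as R
from plant import r
np.set_printoptions(precision=4,suppress=True)
def ray(c,u,v):
    K=np.array(c["intrinsics"]);d=np.linalg.inv(K)@[u,v,1];d=np.array([d[0],-d[1],-d[2]])
    return np.array(c["eye"]),np.array(c["rotation"])@d
def onz(c,u,v,z):
    e,d=ray(c,u,v);return e+d*(z-e[2])/d[2]
def proj(c,P):
    p=np.array(c["rotation"]).T@(np.array(P)-c["eye"]);q=np.array(c["intrinsics"])@[p[0],-p[1],-p[2]];return q[:2]/q[2]
E
python3 - <<'E'
from h import *
print(r.get_state()); 
for n in("top","scene"):
    cv2.imwrite(f"pics/{n}0.png",r.snapshot(n)); print(n,r.get_calibration(n))
    for t in("tray","comb","flap_bar","flap_hinge","flap_catch","comb_handle_end","comb_tip","tray_bridge","pin_cup","bangles","mirror_top"):
        print(n,t,[(np.array(d["point"]),round(d["confidence"],2)) for d in r.look_for(n,t)][:4])
E
```

```text
pics
{'clock': 0.0, 'q': array([-1.1402,  0.69  , -0.1945,  1.5664,  0.1573,  0.9025, -0.2151]), 'qd': array([ 0.0008, -0.001 , -0.0005, -0.0007, -0.001 , -0.0005,  0.0001]), 'joint_torque': array([ -0.0005, -52.7567,  -1.2667, -15.342 ,  -0.0526,   0.0068,
         0.0002]), 'tool_pos': array([0.2414, 0.5759, 0.3019]), 'eef_rot': array([ 0.1971,  0.9804, -0.0009, -0.0001]), 'contact_force': array([-0.1933, -0.5007, -0.9293]), 'moment': array([-0.0314, -0.0001,  0.0058]), 'finger_force': 0.0, 'opening': 0.9964875422262756}
top {'intrinsics': array([[550.8141,   0.    , 317.5869],
       [  0.    , 550.8141, 232.345 ],
       [  0.    ,   0.    ,   1.    ]]), 'eye': array([0.2919, 0.0495, 1.5702]), 'rotation': array([-0.0602,  0.0523,  0.7058, -0.7039])}
top tray [(array([ 0.5161, -0.148 ,  0.0239]), 0.8), (array([ 0.6658, -0.137 ,  0.022 ]), 0.68)]
top comb [(array([ 0.4988, -0.0906,  0.0094]), 0.89), (array([ 0.5052, -0.1306,  0.0276]), 0.64), (array([ 0.3432, -0.158 ,  0.0088]), 0.58)]
top flap_bar [(array([ 0.5045, -0.1324,  0.0318]), 0.91), (array([ 0.6517, -0.1185,  0.0246]), 0.
[... 1158 characters left out ...]
0.6682, -0.113 ,  0.0279]), 0.68)]
scene flap_hinge [(array([ 0.6684, -0.135 ,  0.0174]), 0.72)]
scene flap_catch [(array([ 0.52  , -0.131 ,  0.0248]), 0.55), (array([ 0.6708, -0.1135,  0.0287]), 0.48)]
scene comb_handle_end [(array([ 0.5034, -0.0839,  0.0128]), 0.87)]
scene comb_tip [(array([ 0.5022, -0.0851,  0.0113]), 0.69), (array([ 0.3487, -0.1587,  0.0054]), 0.6)]
scene tray_bridge [(array([ 0.5264, -0.1454,  0.0251]), 0.97), (array([ 0.6698, -0.1322,  0.0209]), 0.73)]
scene pin_cup [(array([ 0.4825, -0.3722,  0.0606]), 0.62), (array([ 0.5008, -0.0827,  0.0139]), 0.33)]
scene bangles [(array([ 0.6736, -0.296 ,  0.0278]), 0.95)]
scene mirror_top [(array([0.3369, 0.5317, 0.2089]), 0.83)]
```

```bash
sed -i 's/np.array(c\["rotation"\])/R.from_quat(c["rotation"]).as_matrix()/' h.py
python3 - <<'E'
from h import *
t=cv2.imread("pics/top0.png");c=r.get_calibration("top")
p=proj(c,[0.5,-0.13,0.02]);print(p)
x,y=int(p[0])-140,int(p[1])-105
x=min(max(x,0),360);y=min(max(y,0),270)
print(x,y);cv2.imwrite("pics/topc.png",cv2.resize(t[y:y+210,x:x+280],None,fx=2.857,fy=2.857,interpolation=cv2.INTER_CUBIC))
E
```

```text
[387.0004 246.3289]
247 141
```

View pics/scene0.png

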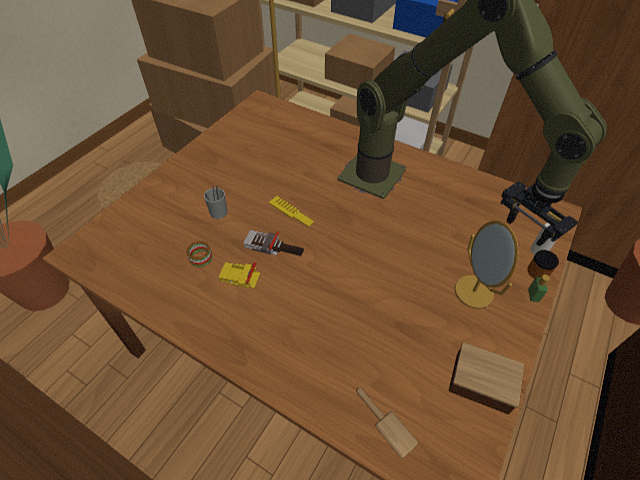

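View pics/topc.png

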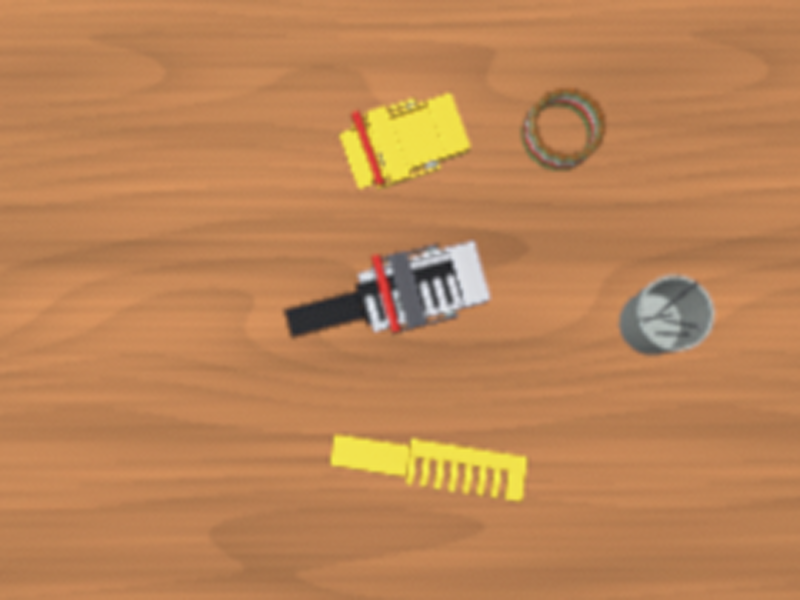

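The scene shows the silver tray (248,241) with the black comb, its handle pointing to (295,250) toward +y. The yellow tray and comb are look-alikes. The mirror stands close to the gripper, so I go straight up first.

Emit:
play_rows(
  translation=[
    [0, 0, -0.04],
    [0, 0, -0.05],
    [0, 0, -0.05],
    [0, 0, -0.05],
    [-0.033, -0.039, 0],
    [-0.033, -0.039, 0],
    [-0.033, -0.039, 0],
    [-0.033, -0.039, 0],
    [-0.033, -0.039, 0],
    [-0.033, -0.039, 0],
    [-0.033, -0.039, 0],
    [-0.033, -0.039, 0],
    [-0.033, -0.039, 0],
    [-0.033, -0.039, 0],
    [-0.033, -0.039, 0],
    [-0.033, -0.039, 0],
    [-0.033, -0.039, 0],
    [-0.033, -0.039, 0],
    [0, 0, 0.04],
  ],
  delta_rot=[
    [0, 0, 0],
    [0, 0, 0],
    [0, 0, 0],
    [0, 0, 0],
    [0, 0, 0],
    [0, 0, 0],
    [0, 0, 0],
    [0, 0, 0],
    [0, 0, 0],
    [0, 0, 0],
    [0, 0, 0],
    [0, 0, 0],
    [0, 0, 0],
    [0, 0, 0],
    [0, 0, 0],
    [0, 0, 0],
    [0, 0, 0],
    [0, 0, 0],
    [0, 0, 0],
  ],
  grip=[1, 1, 1, 1, 1, 1, 1, 1, 1, 1, 1, 1, 1, 1, 1, 1, 1, 1, 1],
)

```text
clock: 3.58
tool_pos: [0.4586, -0.1103, 0.4542]
eef_rot: [0.201, 0.98, -0.001, 0.004]
contact_force: [0.9, 0.8, -0.3]
opening: 0.997
finger_force: 0.0
```

Run:
```python
from h import *
s=r.get_state();print(s["q"])
c=r.get_calibration("wrist");im=r.snapshot("wrist");cv2.imwrite("pics/w1.png",im)
print(c)
np.savez("w1.npz",eye=c["eye"],rotation=c["rotation"],intrinsics=c["intrinsics"])
for t in("flap_bar","tray","comb","tray_bridge","comb_handle_end"):
    print(t,[(np.array(d["point"]),round(d["confidence"],2),proj(c,d["point"])) for d in r.look_for("wrist",t)][:4])
```

```text
[ 0.0526  0.3012  0.1174  1.7861 -0.0378  1.0486  1.3498]
{'intrinsics': array([[343.864 ,   0.    , 319.4363],
       [  0.    , 343.864 , 241.7947],
       [  0.    ,   0.    ,   1.    ]]), 'eye': array([ 0.3958, -0.0847,  0.5359]), 'rotation': array([-0.1131, -0.0749,  0.546 ,  0.8267])}
flap_bar [(array([ 0.6491, -0.1183,  0.0305]), 0.82, array([361.9626, 304.7364])), (array([ 0.5054, -0.1318,  0.0263]), 0.62, array([319.1446, 227.253 ]))]
tray [(array([ 0.6621, -0.1307,  0.0173]), 0.92, array([356.8746, 310.4672])), (array([ 0.5141, -0.1494,  0.0253]), 0.77, array([310.8265, 236.5715])), (array([ 0.5038, -0.1321,  0.0263]), 0.28, array([318.5495, 226.3847]))]
comb [(array([ 0.3404, -0.1559,  0.0137]), 0.96, array([258.9451, 129.2666])), (array([ 0.4999, -0.0864,  0.0146]), 0.62, array([344.934 , 210.9916]))]
tray_bridge [(array([ 0.6602, -0.1318,  0.0167]), 0.74, array([355.8003, 309.5791])), (array([ 0.5099, -0.1465,  0.0232]), 0.68, array([311.4999, 233.0767]))]
comb_handle_end [(array([ 0.4996, -0.0882,  0.0135]), 0.89, array([343.7248, 211.1375])), (array([ 0.3414, -0.1562,  0.0107]), 0.56, array([259.4082, 130.1125]))]
```

View pics/w1.png

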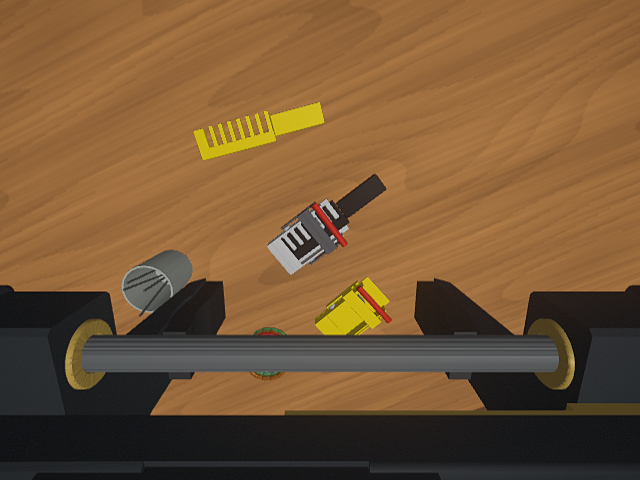

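The wrist view shows the black comb (handle end 382,182), the red bar (328,225) and the bridge end (285,255). Next I line up with the tray and look closer.

Emit:
play_rows(
  translation=[
    [-0.054, -0.01, 0],
    [0, 0, 0.04],
    [0, 0, 0.04],
    [0, 0, 0.04],
    [0, 0, 0.04],
    [0, 0, 0],
    [0, 0, 0],
  ],
  delta_rot=[
    [0, 0, 0],
    [0, 0, -9.5],
    [0, 0, -9.5],
    [0, 0, -9.5],
    [0, 0, -9.5],
    [0, 0, 0],
    [0, 0, 0],
  ],
  grip=[0, -0.3, -0.3, -0.3, -0.3, -0.3, -0.3],
)

```text
clock: 4.75
tool_pos: [0.5039, -0.1357, 0.2946]
eef_rot: [-0.132, 0.991, -0.001, 0.002]
contact_force: [0.3, 0.3, 0.3]
opening: 0.351
finger_force: 0.0
```

Run:
```python
from h import *
s=r.get_state();print(s["q"],s["tool_pos"],s["eef_rot"],s["opening"])
c=r.get_calibration("wrist");im=r.snapshot("wrist");cv2.imwrite("pics/w2.png",im)
print(c["eye"],c["rotation"])
np.savez("w2.npz",eye=c["eye"],rotation=c["rotation"],intrinsics=c["intrinsics"])
cv2.imwrite("pics/w2c.png",cv2.resize(im[:300,160:560],(800,600),interpolation=cv2.INTER_CUBIC))
```

```text
[ 0.2168  0.5624 -0.0666  1.8909  0.0562  0.6867  1.952 ] [ 0.5039 -0.1357  0.2946] [-0.1317  0.9913 -0.0006  0.0016] 0.35109132436096474
[ 0.4384 -0.1541  0.3766] [-0.0814 -0.1055  0.7873  0.602 ]
```

View pics/w2c.png

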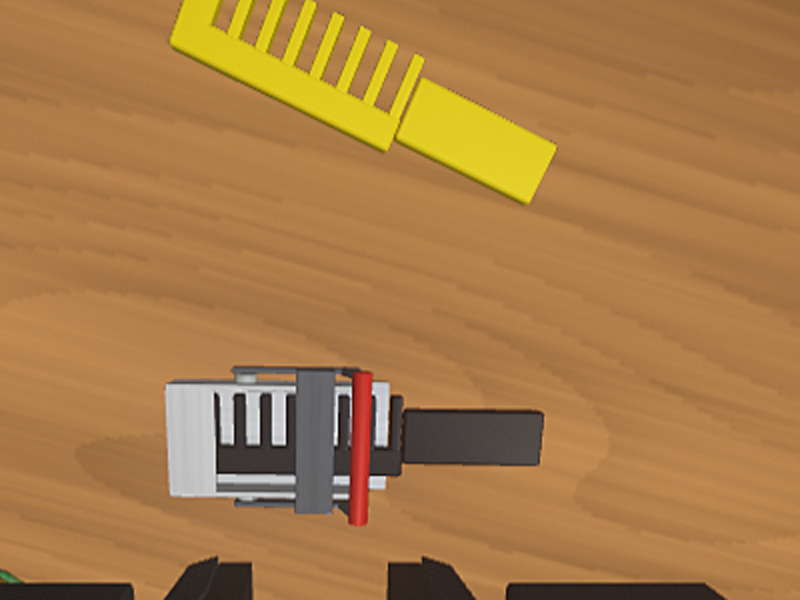

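Run:
```python
from h import *
from scipy.optimize import least_squares
c={k:v for k,v in np.load("w2.npz").items()}; c1={k:v for k,v in np.load("w1.npz").items()}
pts=[((-55,30,24),(166,383)),((-30,30,24),(215,381)),((-30,-30,24),(217,495)),((-55,-30,24),(172,497)),((50,30,24),(389,381)),((50,-30,24),(386,489)),((45,39,38),(363,372)),((45,-39,38),(358,525))]
def res(p,P=pts):
    o=[]
    for a,b in P:
        a=np.array(a)/1000;w=[p[0]+np.cos(p[2])*a[0]-np.sin(p[2])*a[1],p[1]+np.sin(p[2])*a[0]+np.cos(p[2])*a[1],a[2]+p[3]]
        o+=list(proj(c,w)-[160+b[0]/2,b[1]/2])
    return np.array(o)
s=least_squares(res,[0.51,-0.145,1.83,0]);print(s.x,np.rad2deg(s.x[2]),"\n",s.fun.reshape(-1,2))
def red(im):
    h=cv2.cvtColor(im,cv2.COLOR_BGR2HSV);return ((h[...,0]<6)|(h[...,0]>174))&(h[...,1]>180)&(h[...,2]>90)
L=[]
for n,cc in(("w1",c1),("w2",c)):
    m=red(cv2.imread(f"pics/{n}.png")).astype(np.uint8);k,l,st,ce=cv2.connectedComponentsWithStats(m)
    print(n,[(ce[i],st[i,4]) for i in range(1,k) if st[i,4]>15])
    t=proj(cc,[0.505,-0.132,0.035]);i=min([i for i in range(1,k) if st[i,4]>30],key=lambda i:np.linalg.norm(ce[i]-t));L.append(ray(cc,*ce[i]))
A=np.zeros((3,3));b=np.zeros(3)
for e,d in L:
    d=d/np.linalg.norm(d);M=np.eye(3)-np.outer(d,d);A+=M;b+=M@e
print("bar tri",np.linalg.solve(A,b))
p=s.x;T=lambda a,z:np.array([p[0]+np.cos(p[2])*a[0]-np.sin(p[2])*a[1],p[1]+np.sin(p[2])*a[0]+np.cos(p[2])*a[1],z])
print("bar fit",T((.045,0),.038))
for q in((542,412),(540,464),(402,396),(402,475)):
    w=onz(c,160+q[0]/2,q[1]/2,.014);d=w[:2]-p[:2];print("comb pt tray",d@[np.cos(p[2]),np.sin(p[2])],d@[-np.sin(p[2]),np.cos(p[2])])
```

```text
[ 0.5125 -0.156   1.8323  0.0106] 104.98271087443698 
 [[ 0.0083 -1.1276]
 [ 0.7414 -0.0329]
 [ 1.8084  1.0647]
 [ 0.1966 -0.0265]
 [-5.5079  0.2702]
 [-5.5296  4.3568]
 [ 3.66   -3.0211]
 [ 4.3467 -1.1113]]
w1 [(array([329.3783, 224.7533]), np.int32(304)), (array([374.0932, 304.5424]), np.int32(236)), (array([267.8 , 333.36]), np.int32(25))]
w2 [(array([339.8138, 221.9505]), np.int32(666)), (array([141.1163, 289.7442]), np.int32(43)), (array([314.6356, 326.8644]), np.int32(118)), (array([317.9775, 377.6966]), np.int32(89))]
bar tri [ 0.5042 -0.1155  0.0372]
bar fit [ 0.5009 -0.1125  0.038 ]
comb pt tray 0.13930353140457538 0.011723929159134321
comb pt tray 0.14075572118885643 -0.01669182243959719
comb pt tray 0.06463403780805757 0.01995917002367935
comb pt tray 0.0661648431721031 -0.02314552035365794
```

Run:
```python
from h import *
from scipy.optimize import least_squares
c={k:v for k,v in np.load("w2.npz").items()}
pts=[((-55,30,24),(166,383)),((-30,30,24),(215,381)),((-30,-30,24),(217,495)),((-55,-30,24),(172,497)),((62,30,4),(389,381)),((62,-30,4),(386,489)),((45,39,38),(363,372)),((45,-39,38),(358,525))]
def T(p,a): return [p[0]+np.cos(p[2])*a[0]-np.sin(p[2])*a[1],p[1]+np.sin(p[2])*a[0]+np.cos(p[2])*a[1],a[2]]
for zf in(0,1):
    def res(p):
        return np.concatenate([proj(c,np.array(T(p,np.array(a)/1000))+[0,0,zf*p[3]])-[160+b[0]/2,b[1]/2] for a,b in pts])
    s=least_squares(res,[0.51,-0.145,1.83,0]);p=s.x;print(p,np.rad2deg(p[2]),s.fun.reshape(-1,2).tolist() if zf==0 else s.cost)
    print("bar",T(p,(.045,0,.038)))
    for q in((542,412),(540,464),(402,396),(402,475)):
        w=onz(c,160+q[0]/2,q[1]/2,.014);d=w[:2]-p[:2];print("comb",d@[np.cos(p[2]),np.sin(p[2])],d@[-np.sin(p[2]),np.cos(p[2])])
    if zf==0: np.save("tray.npy",p[:3])
```

```text
[ 0.5162 -0.1581  1.8187  0.    ] 104.20116064992762 [[-0.16393548753734422, -0.13060990838130238], [-0.20107444002167085, 1.2956884932460184], [0.07890783954860581, 0.595560826865011], [-0.828777274576197, -0.7992853616154321], [0.7787213832231146, 0.48752573260188115], [-0.10697632291572745, -0.0309127148553614], [0.2591379314879987, -0.3281498609848086], [0.1734917208536899, -1.0534645740520432]]
bar [np.float64(0.5052102474919123), np.float64(-0.11450422297782215), 0.038]
comb 0.14209926487989105 0.016705845728076624
comb 0.14393891614693702 -0.011687454138371425
comb 0.06732438758034272 0.02392181350066107
comb 0.06944300720081012 -0.019157986272463155
[ 0.5163 -0.1581  1.8187 -0.0004] 104.20114062252341 2.794610848796885
bar [np.float64(0.5052919435963673), np.float64(-0.11450507551965247), 0.038]
comb 0.142120127763502 0.016784870026884773
comb 0.14395978895525954 -0.011608429196522217
comb 0.06734524794165894 0.02400081166234832
comb 0.06946388262041794 -0.019078987370222202
```

The fit is within 1 px. The tray origin is (0.516, -0.158) with yaw 104.2°. The bar is at (0.505, -0.1145), and two views give its height as 37 mm, against 38 in the text. Now I descend onto the bar.

Emit:
play_rows(
  translation=[
    [-0.0068, 0.0201, 0],
    [0, 0, 0.05],
    [0, 0, 0.05],
    [0, 0, 0.05],
    [0, 0, 0.03],
    [0, 0, 0.018],
    [0, 0, 0],
  ],
  delta_rot=[
    [0, 0, 0.9],
    [0, 0, 0],
    [0, 0, 0],
    [0, 0, 0],
    [0, 0, 0],
    [0, 0, 0],
    [0, 0, 0],
  ],
  grip=[-0.3, -0.3, -0.3, -0.3, -0.3, -0.3, -0.3],
)

```text
clock: 5.68
tool_pos: [0.5045, -0.1145, 0.0949]
eef_rot: [-0.125, 0.992, -0.0, 0.0]
contact_force: [-0.3, 0.5, 0.3]
opening: 0.353
finger_force: 0.0
```

Emit:
play_rows(
  translation=[
    [0, 0, 0],
    [0, 0, 0],
    [0, 0, 0],
    [0, 0, 0],
  ],
  delta_rot=[
    [0, 0, 0],
    [0, 0, 0],
    [0, 0, 0],
    [0, 0, 0],
  ],
  grip=[-1, -1, -1, -1],
  squeeze=10,
)

```text
clock: 6.18
tool_pos: [0.5046, -0.1148, 0.0957]
eef_rot: [-0.125, 0.992, -0.0, 0.001]
contact_force: [-0.0, 0.3, 7.5]
opening: 0.107
finger_force: 10.0
```

Emit:
play_rows(
  translation=[
    [0, -0.0042, -0.0077],
    [0, -0.0053, -0.0071],
    [0, -0.0061, -0.0064],
    [0, -0.007, -0.0055],
    [0, -0.0075, -0.0045],
    [0, -0.0082, -0.0034],
    [0, -0.0085, -0.0024],
    [0, -0.0087, -0.0011],
    [0, -0.0089, 0],
    [0, -0.0087, 0.0012],
    [0, -0.0085, 0.0023],
    [0, -0.0082, 0.0034],
    [0, 0, 0],
  ],
  delta_rot=[
    [0, 0, 0],
    [0, 0, 0],
    [0, 0, 0],
    [0, 0, 0],
    [0, 0, 0],
    [0, 0, 0],
    [0, 0, 0],
    [0, 0, 0],
    [0, 0, 0],
    [0, 0, 0],
    [0, 0, 0],
    [0, 0, 0],
    [0, 0, 0],
  ],
  grip=[-1, -1, -1, -1, -1, -1, -1, -1, -1, -1, -1, -1, -1],
)

```text
clock: 7.8
tool_pos: [0.5262, -0.2027, 0.1253]
eef_rot: [-0.124, 0.992, -0.0, 0.0]
contact_force: [1.8, 0.3, -0.1]
opening: 0.104
finger_force: 10.0
```

The flap swung up with the bar still held. I release, rise, shift toward the mouth and turn to grasp the comb handle.

Emit:
play_rows(
  translation=[
    [0, 0, 0],
    [0, 0, 0],
    [0, 0, -0.02],
    [0, 0, -0.04],
    [0, 0, -0.05],
    [0, 0.05, -0.02],
    [0, 0.05, 0],
    [0, 0.052, 0],
    [0, 0, 0],
    [0, 0, 0],
    [0, 0, 0],
    [0, 0, 0],
    [0, 0, 0],
    [0, 0, 0],
    [0, 0, 0],
    [0, 0, 0],
    [0, 0, 0],
    [0, 0, 0],
  ],
  delta_rot=[
    [0, 0, 0],
    [0, 0, 0],
    [0, 0, 0],
    [0, 0, 0],
    [0, 0, 0],
    [0, 0, 0],
    [0, 0, 0],
    [0, 0, 10],
    [0, 0, 10],
    [0, 0, 10],
    [0, 0, 10],
    [0, 0, 10],
    [0, 0, 10],
    [0, 0, 10],
    [0, 0, 10],
    [0, 0, 10],
    [0, 0, 0],
    [0, 0, 0],
  ],
  grip=[-0.4, -0.4, -0.4, -0.4, -0.4, 0.2, 0.2, 0.2, 0.2, 0.2, 0.2, 0.2, 0.2, 0.2, 0.2, 0.2, 0.2, 0.2],
)

```text
clock: 10.05
tool_pos: [0.4881, -0.0542, 0.2559]
eef_rot: [0.612, 0.791, -0.0, -0.0]
contact_force: [-0.4, -0.3, -0.4]
opening: 0.594
finger_force: 0.0
```

```bash
cat >> h.py <<'E'
p=np.load("tray.npy") if __import__("os").path.exists("tray.npy") else None
def totray(w):
    d=np.array(w)[:2]-p[:2];return np.array([d@[np.cos(p[2]),np.sin(p[2])],d@[-np.sin(p[2]),np.cos(p[2])]])
def toworld(x,y,z):
    return np.array([p[0]+np.cos(p[2])*x-np.sin(p[2])*y,p[1]+np.sin(p[2])*x+np.cos(p[2])*y,z])
def go(w,yawx):
    "tool-frame shift to world point w, and rz so that tool x has yaw yawx (deg)"
    s=r.get_state();M=R.from_quat(s["eef_rot"]).as_matrix()
    y=np.rad2deg(np.arctan2(M[1,0],M[0,0]));rz=-((yawx-y+180)%360-180)
    print("yaw",y,"tilt",np.rad2deg(np.arccos(-M[2,2])),"shift",M.T@(np.array(w)-s["tool_pos"]),"rz",rz,"q",s["q"])
def wrist(n):
    c=r.get_calibration("wrist");im=r.snapshot("wrist");cv2.imwrite(f"pics/{n}.png",im)
    np.savez(n+".npz",eye=c["eye"],rotation=c["rotation"],intrinsics=c["intrinsics"]);return c,im
E
python3 - <<'E'
from h import *
c,im=wrist("w3")
go(toworld(.107,.0025,.071),np.rad2deg(p[2]))
cv2.imwrite("pics/sc3.png",r.snapshot("scene"))
print([(np.array(d["point"]),d["confidence"]) for d in r.look_for("scene","flap_bar")],toworld(-.043,0,.07))
E
```

```text
yaw 104.5035334936418 tilt 0.023124996494499905 shift [-0.0006 -0.0008  0.1849] rz 0.30237284371418127 q [-0.2245  0.6266  0.3906  2.0294 -0.4307  0.565   0.7208]
[(array([ 0.5293, -0.1816,  0.0575]), 0.72), (array([ 0.6686, -0.1116,  0.0243]), 0.61)] [ 0.5268 -0.1998  0.07  ]
```

View pics/w3.png

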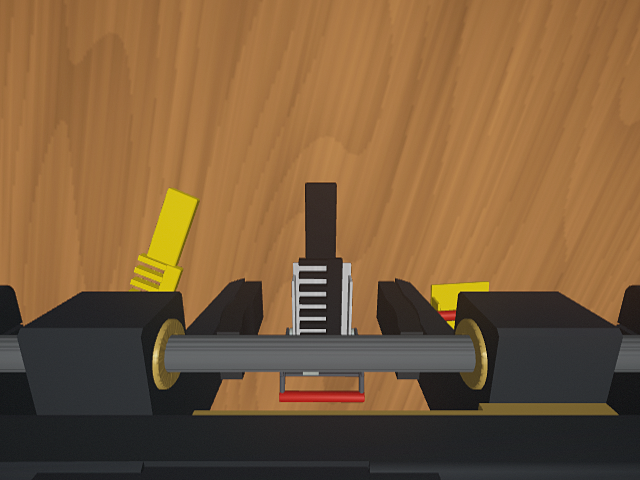

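The flap stands open (bar at 321,397), the comb lies straight in the tray, and its handle end is at (320,183). A quick height check by triangulation before grasping.

Run:
```python
from h import *
a=np.load("w2.npz");b=np.load("w3.npz")
for u,v in(((431,206),(305,183)),((430,232),(336,183))):
    A=np.zeros((3,3));k=np.zeros(3)
    for e,d in(ray(a,*u),ray(b,*v)):
        d=d/np.linalg.norm(d);M=np.eye(3)-np.outer(d,d);A+=M;k+=M@e
    w=np.linalg.solve(A,k);print(w,totray(w))
```

```text
[ 0.4653 -0.0238  0.012 ] [0.1428 0.0164]
[ 0.4927 -0.0161  0.0148] [ 0.1435 -0.012 ]
```

Emit:
play_rows(
  translation=[
    [0, -0.001, 0.05],
    [0, 0, 0.05],
    [0, 0, 0.05],
    [0, 0, 0.02],
  ],
  delta_rot=[
    [0, 0, 0.3],
    [0, 0, 0],
    [0, 0, 0],
    [0, 0, 0],
  ],
  grip=[0.2, 0.2, 0.2, 0.2],
)

```text
clock: 10.7
tool_pos: [0.4865, -0.0545, 0.0835]
eef_rot: [0.615, 0.788, -0.0, -0.002]
contact_force: [0.5, 0.5, 1.1]
opening: 0.602
finger_force: 0.0
```

Emit:
play_rows(
  translation=[
    [0, 0, 0.012],
    [0, 0, 0],
    [0, 0, 0],
    [0, 0, 0],
    [0, 0, 0],
    [0, 0, 0],
  ],
  delta_rot=[
    [0, 0, 0],
    [0, 0, 0],
    [0, 0, 0],
    [0, 0, 0],
    [0, 0, 0],
    [0, 0, 0],
  ],
  grip=[0.2, -1, -1, -1, -1, -1],
  squeeze=25,
)

```text
clock: 11.45
tool_pos: [0.4879, -0.0545, 0.0743]
eef_rot: [0.615, 0.788, 0.0, 0.001]
contact_force: [0.7, 0.5, 1.7]
opening: 0.329
finger_force: 25.0
```

Emit:
play_rows(
  translation=[
    [0, 0, 0],
    [0, 0, 0.002],
    [0, 0, 0.002],
    [0, 0, 0],
    [0, 0, 0],
    [0, 0, 0],
  ],
  delta_rot=[
    [0, 0, 0],
    [0, 0, 0],
    [0, 0, 0],
    [0, 0, 0],
    [0, 0, 0],
    [0, 0, 0],
  ],
  grip=[-0.2, -0.2, -0.2, -1, -1, -1],
  squeeze=30,
)

```text
clock: 12.2
tool_pos: [0.4874, -0.0545, 0.0699]
eef_rot: [0.615, 0.788, 0.0, -0.0]
contact_force: [-0.5, 1.1, 0.0]
opening: 0.335
finger_force: 29.9
```

Emit:
play_rows(
  translation=[
    [0, 0, -0.002],
    [0.015, 0, 0],
    [0.025, 0, 0],
    [0.03, 0, 0],
    [0.03, 0, 0],
    [0.03, 0, 0],
    [0.01, 0, -0.02],
    [0, 0, -0.04],
    [0, 0, 0],
  ],
  delta_rot=[
    [0, 0, 0],
    [0, 0, 0],
    [0, 0, 0],
    [0, 0, 0],
    [0, 0, 0],
    [0, 0, 0],
    [0, 0, 0],
    [0, 0, 0],
    [0, 0, 0],
  ],
  grip=[-1, -1, -1, -1, -1, -1, -1, -1, -1],
)

```text
clock: 13.32
tool_pos: [0.4561, 0.0829, 0.1351]
eef_rot: [0.614, 0.789, -0.0, 0.0]
contact_force: [0.2, -0.3, -0.0]
opening: 0.334
finger_force: 29.9
```

Emit:
play_rows(
  translation=[
    [0, 0, 0],
    [0, 0, 0],
    [0, 0, 0],
    [0, 0, 0],
    [0, 0, 0],
    [0, 0, 0],
    [0, 0, 0],
    [0, 0, 0],
    [0, 0, 0],
    [0.03, 0, 0],
    [0.05, 0, 0],
    [0.05, 0, 0],
    [0.04, 0, 0],
    [0, 0, 0],
  ],
  delta_rot=[
    [0, 0, 10],
    [0, 0, 10],
    [0, 0, 10],
    [0, 0, 10],
    [0, 0, 10],
    [0, 0, 10],
    [0, 0, 10],
    [0, 0, 10],
    [0, 0, 10],
    [0, 0, 0],
    [0, 0, 0],
    [0, 0, 0],
    [0, 0, 0],
    [0, 0, 0],
  ],
  grip=[-1, -1, -1, -1, -1, -1, -1, -1, -1, -1, -1, -1, -1, -1],
)

```text
clock: 15.08
tool_pos: [0.6223, 0.1247, 0.131]
eef_rot: [0.992, 0.124, -0.001, -0.0]
contact_force: [-0.6, 0.4, -1.0]
opening: 0.334
finger_force: 29.9
```

Run:
```python
from h import *
s=r.get_state();print(s["tool_pos"],s["q"],s["opening"],s["finger_force"])
t=r.snapshot("top");sc=r.snapshot("scene")
c=r.get_calibration("top");a=proj(c,[.53,0,.05]).astype(int);d=proj(r.get_calibration("scene"),[.53,0,.05]).astype(int);print(a,d)
f=lambda i,q:cv2.resize(i[q[1]-120:q[1]+120,q[0]-80:q[0]+80],(400,600),interpolation=cv2.INTER_CUBIC)
cv2.imwrite("pics/c4.png",np.hstack([f(t,a),f(sc,d)]))
```

```text
[0.6223 0.1247 0.131 ] [-0.5678  1.0177  0.5816  1.6727 -0.8039  0.7082 -0.8893] 0.33426608530995205 29.876938462257385
[341 234] [298 257]
```

View pics/c4.png

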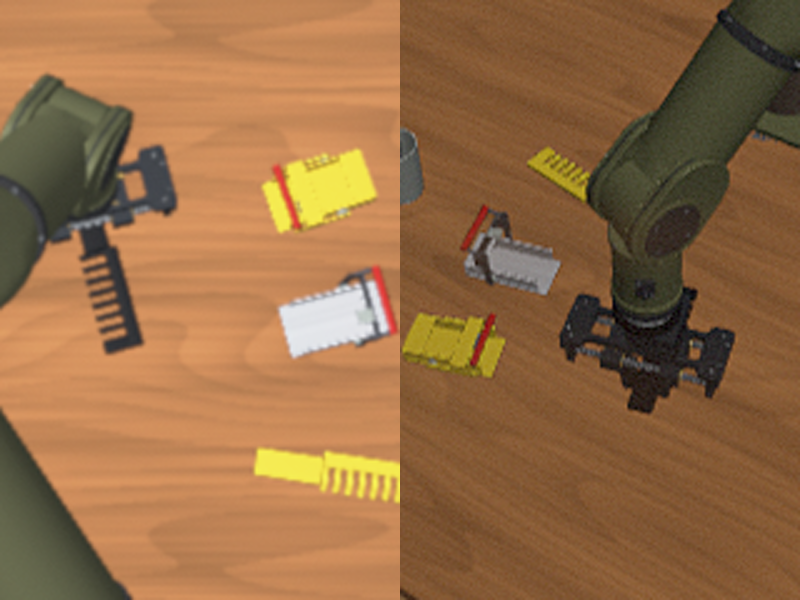

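The comb is out (left half, toothed end at 122,340), the tray is empty and the flap is open. Now I lower the comb.

Emit:
play_rows(
  translation=[
    [0, 0, 0.03],
    [0, 0, 0.02],
    [0, 0, 0.01],
    [0, 0, 0.003],
    [0, 0, 0],
  ],
  delta_rot=[
    [0, 0, 0],
    [0, 0, 0],
    [0, 0, 0],
    [0, 0, 0],
    [0, 0, 0],
  ],
  grip=[-1, -1, -1, -1, -1],
)

```text
clock: 15.8
tool_pos: [0.6206, 0.1227, 0.0701]
eef_rot: [0.992, 0.122, -0.001, 0.0]
contact_force: [0.1, -0.8, -0.4]
opening: 0.335
finger_force: 29.9
```

Emit:
play_rows(
  translation=[
    [0, 0, 0.002],
    [0, 0, 0.001],
    [0, 0, 0],
  ],
  delta_rot=[
    [0, 0, 0],
    [0, 0, 0],
    [0, 0, 0],
  ],
  grip=[-1, -1, -1],
)

```text
clock: 16.18
tool_pos: [0.6204, 0.1229, 0.0669]
eef_rot: [0.992, 0.122, -0.002, -0.0]
contact_force: [0.9, -0.2, -1.2]
opening: 0.336
finger_force: 29.9
```

Emit:
play_rows(
  translation=[
    [0, 0, 0],
    [0, 0, 0],
    [0, 0, 0],
    [0, 0, 0],
    [0, 0, -0.03],
    [0, 0, -0.05],
    [0, 0, -0.05],
    [0, 0, -0.04],
  ],
  delta_rot=[
    [0, 0, 0],
    [0, 0, 0],
    [0, 0, 0],
    [0, 0, 0],
    [0, 0, 0],
    [0, 0, 0],
    [0, 0, 0],
    [0, 0, 0],
  ],
  grip=[-0.1, -0.1, -0.1, -0.1, -0.1, 0, 0.5, 0.6],
)

```text
clock: 17.18
tool_pos: [0.6212, 0.1227, 0.2389]
eef_rot: [0.992, 0.122, -0.001, 0.0]
contact_force: [-0.8, -0.1, 0.0]
opening: 0.698
finger_force: 0.0
```

Emit:
play_rows(
  translation=[
    [-0.05, 0, 0],
    [-0.05, 0, 0],
    [0, 0, 0],
    [0, 0, 0],
    [0, 0, 0],
    [0, 0, 0],
    [0, 0, 0],
    [0, 0, 0],
    [0, 0, 0],
    [0, 0, 0],
    [0, 0, 0],
    [0, 0, 0],
    [0, 0, 0],
    [0, 0, 0],
    [0, 0, 0],
    [0, 0, 0],
    [0, 0, 0],
    [0, 0, 0],
    [0, 0, 0],
  ],
  delta_rot=[
    [0, 0, -10],
    [0, 0, -10],
    [0, 0, -10],
    [0, 0, -10],
    [0, 0, -10],
    [0, 0, -10],
    [0, 0, -10],
    [0, 0, -10],
    [0, 0, -10],
    [0, 0, -10],
    [0, 0, -10],
    [0, 0, -10],
    [0, 0, -10],
    [0, 0, -10],
    [0, 0, -10],
    [0, 0, -10],
    [0, 0, -10],
    [0, 0, -10],
    [0, 0, 0],
  ],
  grip=[0.6, 0.6, 0.6, 0.6, 0.6, 0.6, 0.6, 0.6, 0.6, 0.6, 0.6, 0.6, 0.6, 0.6, 0.6, 0.6, 0.6, 0.6, 0.6],
)

```text
clock: 19.55
tool_pos: [0.5268, 0.0899, 0.2371]
eef_rot: [-0.121, 0.993, 0.0, -0.002]
contact_force: [0.3, -0.2, 0.5]
opening: 0.797
finger_force: 0.0
```

Run:
```python
from h import *
c,im=wrist("w5");s=r.get_state();print(s["tool_pos"],s["eef_rot"],s["q"],s["opening"])
cv2.imwrite("pics/top5.png",r.snapshot("top"))
```

```text
[0.5268 0.09   0.2371] [-0.1205  0.9927  0.0001 -0.0018] [-0.1172  0.6711 -0.2261  1.901   0.2482  0.5999  1.3104] 0.8007605777148911
```

View pics/w5.png

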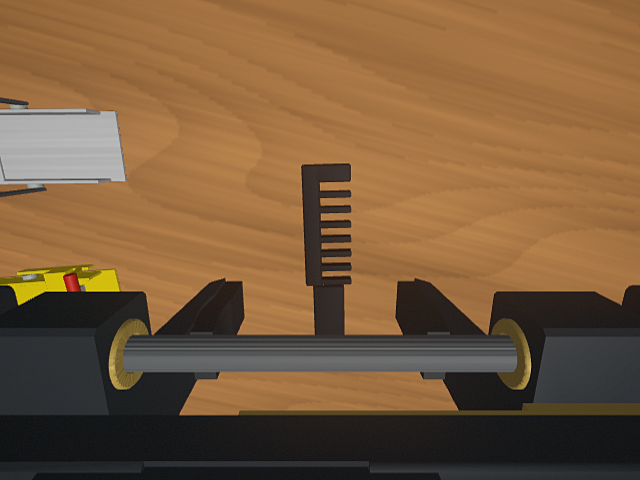

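The comb lies flat on the table: its toothed end runs from (302,166) to (350,163) and its spine corner is at (306,286). The last tooth next to the handle is at (350,281).

Run:
```python
from h import *
from scipy.optimize import least_squares
c=np.load("w5.npz")
P=[((-95,-22),(302,166)),((-95,22),(350,163)),((-79,22),(351,181)),((20,-22),(306,286))]
for z in(.010,.016):
    def T(q,a): a=np.array(a)/1000;return np.array([q[0]+np.cos(q[2])*a[0]-np.sin(q[2])*a[1],q[1]+np.sin(q[2])*a[0]+np.cos(q[2])*a[1],z])
    s=least_squares(lambda q:np.concatenate([proj(c,T(q,a))-b for a,b in P]),[.55,.1,.25]);q=s.x
    print(q,np.rad2deg(q[2]),s.cost,s.fun)
    if z==.010: np.save("comb.npy",q); g=T(q,(-86,0));g[2]=.067;print(g);go(g,np.rad2deg(q[2])+180)
```

```text
[0.5629 0.1073 0.2761] 15.819731715870127 2.3049330921233886 [-1.1885 -1.223   0.8775  0.1249  0.0323  0.5452  0.3058  0.724 ]
[0.4802 0.0839 0.067 ]
yaw -166.1420901152882 tilt 0.2047556271413727 shift [0.0461 0.005  0.1703] rz -1.9618218311583178 q [-0.1176  0.6711 -0.2258  1.901   0.2481  0.6     1.3105]
[0.5623 0.107  0.2764] 15.836159315003231 7.293111683160173 [-1.748  -1.7816  1.329  -0.4827  0.4859  0.3131 -0.0674  2.4532]
```

Emit:
play_rows(
  translation=[
    [0.046, 0.004, 0],
    [0, 0, 0.05],
    [0, 0, 0.05],
    [0, 0, 0.04],
    [0, 0, 0.02],
    [0, 0, 0.01],
    [0, 0, 0],
  ],
  delta_rot=[
    [0, 0, -1.2],
    [0, 0, 0],
    [0, 0, 0],
    [0, 0, 0],
    [0, 0, 0],
    [0, 0, 0],
    [0, 0, 0],
  ],
  grip=[0.6, 0.6, 0.6, 0.6, 0.6, 0.6, 0.6],
)

```text
clock: 20.52
tool_pos: [0.4807, 0.083, 0.0671]
eef_rot: [-0.132, 0.991, -0.0, -0.002]
contact_force: [-0.6, 1.0, -0.5]
opening: 0.799
finger_force: 0.0
```

Emit:
play_rows(
  translation=[
    [0, 0, 0],
    [0, 0, 0],
    [0, 0, 0],
    [0, 0, 0],
    [0, 0, 0],
  ],
  delta_rot=[
    [0, 0, 0],
    [0, 0, 0],
    [0, 0, 0],
    [0, 0, 0],
    [0, 0, 0],
  ],
  grip=[-1, -1, -1, -1, -1],
  squeeze=30,
)

```text
clock: 21.15
tool_pos: [0.4809, 0.083, 0.0678]
eef_rot: [-0.133, 0.991, 0.0, -0.001]
contact_force: [-0.1, -1.0, 6.5]
opening: 0.492
finger_force: 30.0
```

The grip on the toothed end measures 43 mm, as it should. I lift and turn toward the tray.

Emit:
play_rows(
  translation=[
    [0, 0, -0.02],
    [0, 0, -0.03],
    [0.03, 0, 0],
    [0, 0, 0],
    [0, 0, 0],
    [0, 0, 0],
    [0, 0, 0],
    [0, 0, 0],
    [0, 0, 0],
    [0, 0, 0],
    [0, 0, 0],
    [0, 0, 0],
    [0, 0, 0],
    [0, 0, 0],
  ],
  delta_rot=[
    [0, 0, 0],
    [0, 0, 0],
    [0, 0, 0],
    [0, 0, 10],
    [0, 0, 10],
    [0, 0, 10],
    [0, 0, 10],
    [0, 0, 10],
    [0, 0, 10],
    [0, 0, 10],
    [0, 0, 10],
    [0, 0, 10],
    [0, 0, 0],
    [0, 0, 0],
  ],
  grip=[-1, -1, -1, -1, -1, -1, -1, -1, -1, -1, -1, -1, -1, -1],
)

```text
clock: 22.9
tool_pos: [0.4518, 0.0751, 0.1173]
eef_rot: [0.606, 0.796, -0.001, -0.001]
contact_force: [-0.7, -0.4, -0.3]
opening: 0.496
finger_force: 30.0
```

Run:
```python
from h import *
c,im=wrist("w6");s=r.get_state();print(s["tool_pos"],totray(s["tool_pos"]),s["opening"])
go(toworld(.26,0,.12),np.rad2deg(p[2]))
t=r.snapshot("top");sc=r.snapshot("scene")
a=proj(r.get_calibration("top"),[.50,-.04,.05]).astype(int);d=proj(r.get_calibration("scene"),[.5,-.04,.05]).astype(int);print(a,d)
f=lambda i,q:cv2.resize(i[q[1]-60:q[1]+60,q[0]-80:q[0]+80],(400,300),interpolation=cv2.INTER_CUBIC)
cv2.imwrite("pics/c6.png",np.hstack([cv2.resize(im,(400,300)),np.vstack([f(t,a)]),]) if 0 else np.vstack([np.hstack([f(t,a),f(sc,d)]),np.hstack([cv2.resize(im,(400,300)),np.zeros((300,400,3),np.uint8)])]))
```

```text
[0.4518 0.0751 0.1173] [0.2419 0.0053] 0.49032995908930244
yaw 105.40213099647082 tilt 0.20659398511503319 shift [ 0.018   0.0056 -0.0027] rz 1.2009703465432153 q [-0.3006  0.8449  0.0582  2.1955 -0.397   0.1144  0.4017]
[355 244] [293 245]
```

View pics/c6.png

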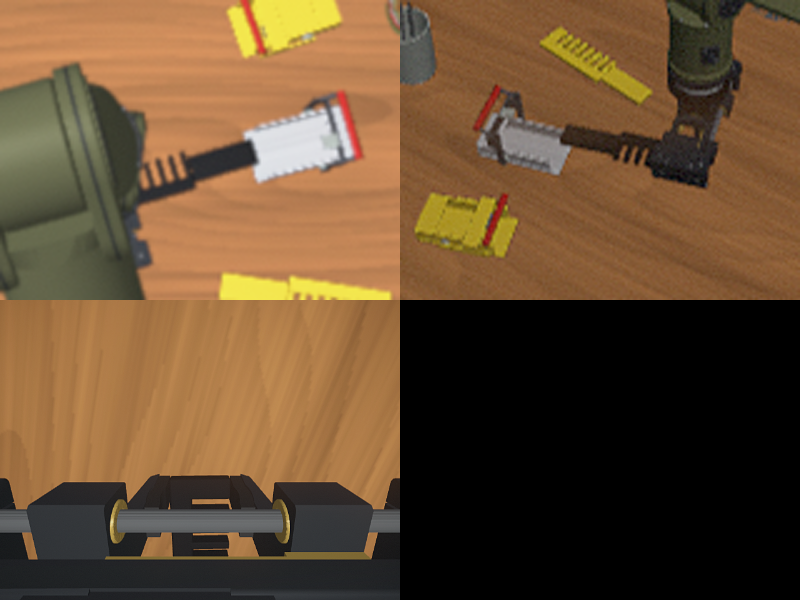

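Emit:
play_rows(
  translation=[
    [0, 0.0055, 0],
    [0, 0, 0.02],
    [0, 0, 0.015],
    [0, 0, 0.007],
    [0, 0, 0],
  ],
  delta_rot=[
    [0, 0, 1.2],
    [0, 0, 0],
    [0, 0, 0],
    [0, 0, 0],
    [0, 0, 0],
  ],
  grip=[-1, -1, -1, -1, -1],
)

```text
clock: 23.68
tool_pos: [0.4582, 0.0767, 0.0755]
eef_rot: [0.615, 0.788, -0.002, -0.002]
contact_force: [-0.4, 0.3, -0.4]
opening: 0.494
finger_force: 30.0
```

Run:
```python
from h import *
s=r.get_state();print(s["tool_pos"],totray(s["tool_pos"]),s["opening"],s["contact_force"])
go(toworld(.129,0,.075),np.rad2deg(p[2]))
t=r.snapshot("top");sc=r.snapshot("scene")
a=proj(r.get_calibration("top"),[.50,-.08,.05]).astype(int);d=proj(r.get_calibration("scene"),[.5,-.08,.05]).astype(int)
f=lambda i,q:cv2.resize(i[q[1]-45:q[1]+45,q[0]-60:q[0]+60],(400,300),interpolation=cv2.INTER_CUBIC)
cv2.imwrite("pics/c7.png",np.hstack([f(t,a),f(sc,d)]))
```

```text
[0.4582 0.0767 0.0755] [ 0.2419 -0.0014] 0.4944109819441349 [-0.4229  0.2665 -0.4072]
yaw 104.03460016979658 tilt 0.37915604856023444 shift [-0.1129 -0.001   0.0005] rz -0.1665604801310394 q [-0.2799  0.9347  0.0251  2.1758 -0.5066  0.0433  0.4863]
```

View pics/c7.png

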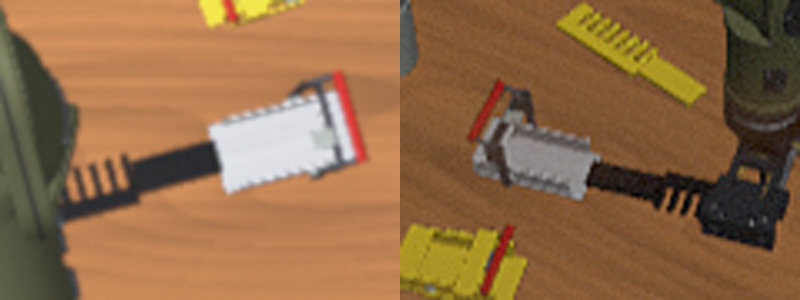

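The handle end meets the tray mouth centred, left half at (215,155). Now I insert.

Emit:
play_rows(
  translation=[
    [-0.005, 0, 0],
    [-0.012, -0.001, 0],
    [-0.015, 0, 0],
    [-0.015, 0, 0],
    [-0.015, 0, 0],
    [-0.015, 0, 0],
    [-0.015, 0, 0],
    [-0.008, 0, 0],
    [0, 0, 0],
  ],
  delta_rot=[
    [0, 0, 0],
    [0, 0, 0],
    [0, 0, 0],
    [0, 0, 0],
    [0, 0, 0],
    [0, 0, 0],
    [0, 0, 0],
    [0, 0, 0],
    [0, 0, 0],
  ],
  grip=[-1, -1, -1, -1, -1, -1, -1, -1, -1],
)

```text
clock: 24.9
tool_pos: [0.4818, -0.0211, 0.0762]
eef_rot: [0.616, 0.788, -0.002, -0.002]
contact_force: [-0.2, 0.4, -0.3]
opening: 0.492
finger_force: 30.0
```

Run:
```python
from h import *
s=r.get_state();print(totray(s["tool_pos"]),s["contact_force"],s["q"][5])
go(toworld(.129,0,.073),np.rad2deg(p[2]))
```

```text
[ 0.1413 -0.0002] [-0.1538  0.4339 -0.2742] 0.09237083426034257
yaw 104.00381278331814 tilt 0.3188143936739586 shift [-0.0123 -0.0001  0.0032] rz -0.19734786660947634 q [-0.08    0.9367  0.0458  2.1261 -0.4052  0.0924  0.5954]
```

Emit:
play_rows(
  translation=[
    [-0.004, 0, 0.001],
    [-0.003, 0, 0.002],
    [-0.002, 0, 0.001],
    [-0.001, 0, 0],
    [0, 0, 0],
  ],
  delta_rot=[
    [0, 0, 0],
    [0, 0, 0],
    [0, 0, 0],
    [0, 0, 0],
    [0, 0, 0],
  ],
  grip=[-1, -1, -1, -1, -1],
)

```text
clock: 25.52
tool_pos: [0.484, -0.0302, 0.0722]
eef_rot: [0.615, 0.788, -0.002, -0.002]
contact_force: [-0.3, -0.3, -0.1]
opening: 0.492
finger_force: 30.0
```

Emit:
play_rows(
  translation=[
    [-0.001, 0, 0],
    [-0.001, 0, 0],
    [0, 0, 0],
  ],
  delta_rot=[
    [0, 0, 0],
    [0, 0, 0],
    [0, 0, 0],
  ],
  grip=[-1, -1, -1],
)

```text
clock: 25.9
tool_pos: [0.4846, -0.0323, 0.0722]
eef_rot: [0.615, 0.788, -0.002, -0.002]
contact_force: [-0.6, -0.3, -0.6]
opening: 0.495
finger_force: 30.0
```

Emit:
play_rows(
  translation=[
    [-0.001, 0, 0],
    [-0.001, 0, 0],
    [0, 0, 0],
  ],
  delta_rot=[
    [0, 0, 0],
    [0, 0, 0],
    [0, 0, 0],
  ],
  grip=[-1, -1, -1],
)

```text
clock: 26.28
tool_pos: [0.4847, -0.0331, 0.0721]
eef_rot: [0.615, 0.789, -0.002, -0.003]
contact_force: [-0.8, 4.5, 0.3]
opening: 0.495
finger_force: 30.0
```

The handle end touches the end wall (4.5 N) exactly where expected. I ease off, release and rise.

Emit:
play_rows(
  translation=[
    [0.001, 0, 0],
    [0, 0, 0],
    [0, 0, 0],
    [0, 0, 0],
    [0, 0, 0],
    [0, 0, -0.01],
    [0, 0, -0.03],
    [0, 0, -0.05],
    [0, 0, -0.05],
    [0, 0, -0.05],
    [0, 0, 0],
  ],
  delta_rot=[
    [0, 0, 0],
    [0, 0, 0],
    [0, 0, 0],
    [0, 0, 0],
    [0, 0, 0],
    [0, 0, 0],
    [0, 0, 0],
    [0, 0, 0],
    [0, 0, 0],
    [0, 0, 0],
    [0, 0, 0],
  ],
  grip=[-1, 0.3, 0.3, 0.3, 0.3, 0.3, 0.3, 0.3, 0.3, 0.3, 0.3],
)

```text
clock: 27.65
tool_pos: [0.4874, -0.0332, 0.2658]
eef_rot: [0.615, 0.788, 0.0, 0.001]
contact_force: [0.9, -0.1, -1.1]
opening: 0.646
finger_force: 0.0
```

Run:
```python
from h import *
c,im=wrist("w8");sc=r.snapshot("scene")
d=proj(r.get_calibration("scene"),[.5,-.08,.03]).astype(int)
print(proj(c,toworld(.138,.022,.014)),proj(c,toworld(.138,-.022,.014)))
print([d_["confidence"] for d_ in r.look_for("scene","flap_bar")])
f=cv2.resize(sc[d[1]-45:d[1]+45,d[0]-60:d[0]+60],(400,300),interpolation=cv2.INTER_CUBIC)
cv2.imwrite("pics/c8.png",np.hstack([cv2.resize(im[60:420,80:560],(400,300),interpolation=cv2.INTER_AREA),f]))
```

```text
[294.501  208.1111] [339.394  208.0268]
[0.77, 0.34]
```

View pics/c8.png

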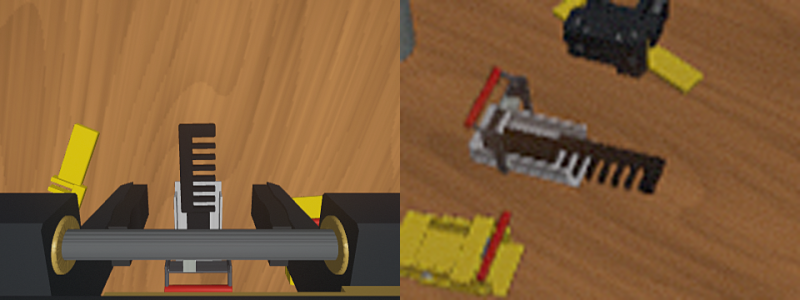

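The comb is seated handle first. Its toothed end is at (296–338, 209) against a predicted (294–339, 208), and the flap is still up.

```bash
python3 -c "
from plant import r
print(r.finish_job())"
```

```text
the job is handed in; nothing more can be done
None
```

The comb is back in the tray handle first, touching the end wall when I let go, with the teeth sticking out and the flap standing open; the job is handed in at about 28 s, and the result of the judging was not shown.

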